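Index the label press to its narrow platen and lock it

ROBOT

A 7-joint arm with a two-finger parallel gripper is mounted at the origin on the work surface. World frame = base frame: x ahead of the robot, y to its left, z up, the work surface at z = 0. Lengths are in m, angles in rad, forces in N, time in s.
With the tool pointing down it reaches from about 0.4 to 0.925 m from the base axis. Payload 5.6 kg.
Tool frame: the origin (TCP) lies on the centre line of the jaws, within the pads' length; the fingertips stand 22 mm ahead of it and the grasp point (between the pads) lies 3 mm ahead of it; z points along the fingers, y is the direction in which the jaws open and shut (so a half turn about z gives the same grasp; the last joint's range is limited). The gripper opens to 85 mm and grips with 20 to 120 N. Pads are 22 mm wide; open, the fingers measure 114 mm over their backs; the gripper's body (76 mm by 85 mm) begins 54 mm behind the grasp point. The pads swing forward as they close: fully open they stand 13 mm farther back than shut.
Start: joints at [1.059, 0.468, -0.012, 1.603, 0.006, 1.071, -0.056], TCP at [0.294, -0.58, 0.253] pointing down, gripper open.
Joint ranges: [-2.53, 2.53], [-0.31, 2.02], [-1.57, 1.55], [0.28, 2.44], [-1.29, 4.43], [0.15, 1.84], [-2.92, 2.92]. Speed limits (rad/s): [2.57, 2.57, 3.14, 3.14, 3.14, 3.14, 3.14].

INTERFACE

Orientations are given as a 3x3 rotation matrix whose columns are the frame's x, y, z axes.
In Python, from cell import sense, capture, hand_in gives the robot as it stands.
- The arm moves only by the shell command python3 -m jog 'ROWS' [OPENING] [FORCE]. ROWS is JSON, a list of rows, each an object with "xyz": the shift along the tool's x, y, z in units of 40 mm (1.0 is 40 mm), a list of three; "yaw": the turn about the tool's z in units of 6 degrees (1.0 is 6 degrees). In form: [{"xyz": [dx, dy, dz], "yaw": yaw}, ...]. A call has 1 to 12 rows; each row is the pose to reach, as a shift and turn from the pose commanded when the call began, along the tool's axes at that moment; what a row does not reach only later rows make up. A row lasts 1/12 s, in which the tool goes at most 41.7 mm and 7.16 degrees, less where a joint would pass 70% of its speed; a pose out of reach is approached as far as the arm can. A call with a gripper value outside its range is refused whole. OPENING is the finger opening in mm, from 0 to 85.4, set as the call begins (- or left out, the last holds). The fingers move at their own pace and stop on an object; FORCE is the grip in N (left out, the last holds). Time passes only in rows, so rows that repeat a pose let the fingers close. It gives the time, the measured TCP pose, the force and the opening at its end, in the units of the state.
- sense(): the state, without advancing time (a new reading comes with each control period).
- capture(name): name is "scene" or "top" or "wrist"; returns a dict with "image" (480x640x3 uint8, blue, green, red), "z_map" (480x640 float32, m along the optical axis (not along the pixel's ray), 0 where there is no reading), "fx", "fy", "cx", "cy" (pixels), "origin" and "rotation" of the camera in the world. Camera axes: x right, y down, z forward; pixel columns grow to the right and rows downward; lengths in m; the calibration is good to about 2 mm. A picture is of the moment at which its call begins.
- hand_in(): hands the job in, once; it reports no verdict.
The state is a dict: "time": time; "qpos": joint angles; "dq": joint speeds; "joint_torque": joint torques, N m; "eef_pos": TCP position; "tool_rot": TCP orientation; "wrist_force": force on the tool from outside, world axes, zero at the start; "ft_torque": the same for the moment, N m; "opening": opening from 0.0 (shut) to 1.0 (fully open).
Only numpy, scipy, OpenCV 4.12 (cv2) and the standard library are available. Lean on these libraries where they do the work, as an engineer would, in place of code of your own. Each camera call takes 0.05 s, during which the arm holds its last target. There are 200 camera calls.

TASK

Gently push the carousel of the small label-printing press round by its arms or platens until the narrow platen stands at the print station. Then take the locking pin out of its wooden rest and put it down through the hole in that platen's arm into the bush below, feeling for the bush by swinging the arm slightly with the pin resting lightly on it, until the pin is fully home; never force anything, let go of the pin, and leave the paint jars and the squeegee alone.

Things in the scene. Friction and masses are not known exactly. Their poses are not given: they have to be found in the camera images.
- press: Bench label press, fixed: dark steel foot disc 240 mm across, 14 mm thick; column; on top a grey screen clamp head (62 x 78 mm, no screen, top z 167 mm). Origin on the table on the column's axis, z up; -x points from the column to the station, roughly to the robot. Station: grey bracket 120 mm wide under the carousel, out to 112 mm from the axis, carrying a steel slide block with the bush.
- station (a point): Index mark: nominal middle of the station, 85 mm from the axis along the press's -x, on the slide block's top (z 86 mm). The bush (vertical through hole 11.5 mm wide, 22 mm deep, in the block, edge broken 0.5 mm) lies 85 mm from the axis in x but, as registration was last set, anywhere within 12 mm either side of this mark along the press's y: unmeasured, find it by feel. The block does not yield.
- carousel (a joint): Carousel angle, rad, counter-clockwise from above; 0 = narrow platen's arm exactly over the mark. Turns freely all round either way (bearing drag about 0.1 N m; coasts a few degrees if pushed fast). Hub 100 mm across and four aluminium arms 36 mm wide, 90 degrees apart (z 90 to 100 mm), each with a black-topped platen. Every arm has a 12 mm hole 85 mm from the axis.
- narrow_platen (a point): Middle of the top of the narrow platen (z 112 mm), 162 mm from the axis. All platens reach from 110 to 215 mm from the axis, z 100 to 112 mm; this one is 46 mm wide, the other three 100 mm. Their sides can be pushed. Its x axis points to the carousel's axis, z up.
- narrow_hole (a point): Upper mouth (z 100 mm) of the vertical 12 mm hole, 10 mm deep, through the narrow platen's arm, 85 mm from the axis on the line from the axis to that platen. 4 mm of air lies between the arm's underside and the bush block's top. x axis points to the carousel's axis, z up.
- pin: Steel locking pin, about 80 g, upright in its rest (tip at z 8 mm). Origin at the lower tip, z up. From the tip: 1 mm bevel, shank 10 mm across up to 32 mm, collar 22 mm across from 32 to 36 mm, round grip 19 mm across from 42 to 74 mm, top at 76 mm. Home in the press the collar lies on the arm, tip at z 68 mm; while it rests on the block with the bush not found, tip at z 86 mm.
- pin_rest: Fixed wooden block 60 x 70 x 40 mm high with a vertical hole 13 mm wide in the middle in which the pin stands, its collar on the block's top. Origin under its centre.
- jar_a: Paint jar with black cap, 38 mm in diameter, 66 mm high, loose on the table; origin under its centre. To be left alone.
- jar_b: Another paint jar like it. To be left alone.
- squeegee: Small printing squeegee lying flat, 110 mm long (its y axis), 75 mm wide, 24 mm high, wooden grip and rubber blade, loose on the table; origin under its middle. To be left alone.

How it is judged:
On the way:
1. the narrow platen's arm stands at the station (hole within 8 mm of the mark) and is still, with the pin still in its rest (horizontal distance between narrow_hole and station below 0.008 m and velocity of joint carousel between -0.03 and 0.03 rad/s and distance of pin from where it was at the start of the episode below 0.01 m), for 0.2 s.
At the end, for the whole second after the job is handed in: The pin stands upright through the narrow platen's arm (tip within 4 mm of the hole's axis) at the station (hole within 15 mm of the mark), home in the bush with its collar on the arm to within 3 mm (tip below 71 mm over the table), let go; pin and carousel are at rest (z of pin in the frame of press between 0.06 and 0.071 m and horizontal distance between pin and narrow_hole below 0.004 m and horizontal distance between narrow_hole and station below 0.015 m and angle between pin's own z axis and vertical below 0.12 rad and linear speed of pin below 0.02 m/s and velocity of joint carousel between -0.03 and 0.03 rad/s); the robot touches nothing.
It fails at once if the pin is forced against the press (more than 25 N) or the fingers push or strike the press hard (more than 35 N) (contact force between pin and press above 25 N or contact force between the fingers and press above 35 N).
It fails at once if a jar or the squeegee is moved by more than 15 mm or knocked over (distance of any of jar_a, jar_b, squeegee from where it was at the start of the episode above 0.015 m or angle between any of jar_a, jar_b, squeegee's own z axis and vertical above 0.5 rad).
It also fails if it takes over 72 s, if anything falls off the work surface, if the arm or the gripper's body presses on something with over 40 N, if the wrist force passes 120 N, or if a joint passes its speed limit or range.

## Working session

There is one attempt and no reset: what is moved stays moved. The work goes in short steps, Python scripts to look and compute and a shell command to move; the robot and the scene stay as the last step left them, time stands still between calls to the robot, and variables do not carry over. Pictures are saved under pics/ and viewed, about 8 in all and at most 12, crops included, and the job is handed in when it is done.

```bash
ls; mkdir -p pics; python3 - <<'E'
from cell import sense,capture
import cv2,numpy as np
s=sense();print(s['time'],s['eef_pos'],np.round(s['tool_rot'],3).tolist(),s['wrist_force'],s['opening'])
for n in('top','scene'):
    c=capture(n);cv2.imwrite(f'pics/{n}0.png',c['image']);np.savez(f'{n}0.npz',**c)
    print(n,c['origin'],np.round(c['rotation'],3).tolist(),c['fx'])
E
```

```text
pics
0.0 [ 0.29339933 -0.57944524  0.25234598] [[0.892, 0.452, -0.001], [0.452, -0.892, 0.001], [-0.0, -0.002, -1.0]] [-0.25370869  0.61391756 -0.03846191] 1.0018480037933974
top [0.43732986 0.04347435 1.51572651] [[0.022, -0.998, 0.051], [-1.0, -0.022, -0.007], [0.008, -0.051, -0.999]] 590.9961921473654
scene [1.01267634 0.76068386 0.98271322] [[-0.828, 0.404, -0.388], [0.56, 0.577, -0.594], [-0.016, -0.71, -0.704]] 479.0542887484876
```

View pics/top0.png

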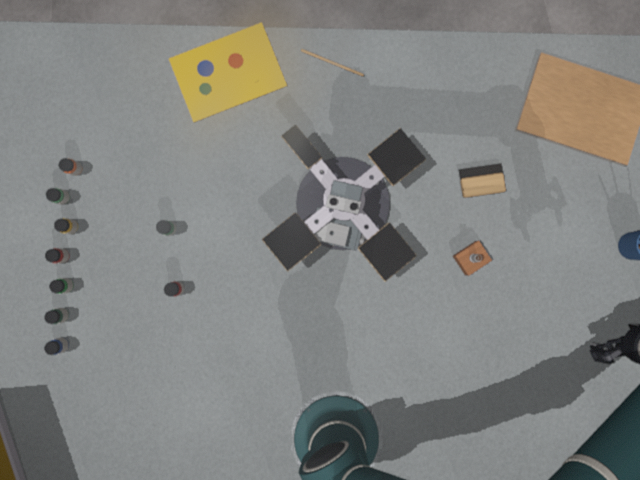

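View pics/scene0.png

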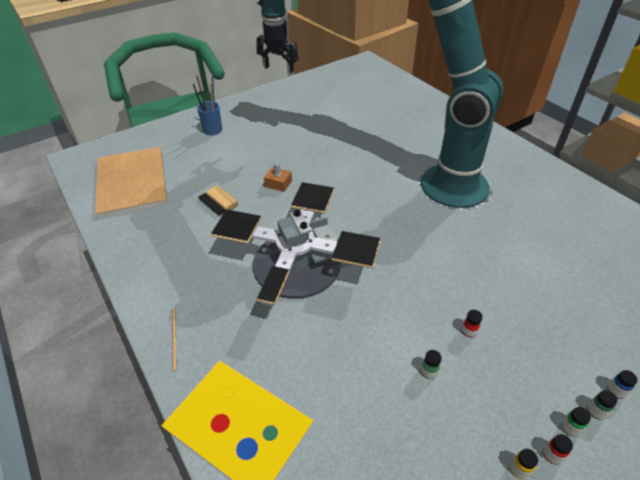

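```bash
cat > h.py <<'E'
import numpy as np,cv2
def p2w(c,u,v,z):
    d=np.asarray(c['rotation'])@np.array([(u-c['cx'])/c['fx'],(v-c['cy'])/c['fy'],1.]); o=np.asarray(c['origin'])
    return o+d*(z-o[2])/d[2]
def w2p(c,p):
    q=np.asarray(c['rotation']).T@(np.asarray(p,float)-c['origin']); return q[0]/q[2]*c['fx']+c['cx'],q[1]/q[2]*c['fy']+c['cy']
def cloud(c):
    z=c['z_map'];v,u=np.indices(z.shape)
    P=np.stack([(u-c['cx'])/c['fx']*z,(v-c['cy'])/c['fy']*z,z],-1)@np.asarray(c['rotation']).T+c['origin']
    P[z==0]=np.nan; return P
E
python3 - <<'E'
from h import *
c=dict(np.load('top0.npz'));P=cloud(c);im=c['image'];g=im.max(2)
m=((P[...,2]>.09)&(P[...,2]<.13)&(g<70)).astype(np.uint8)
m[:,:250]=0;m[:,440:]=0;m[:120]=0;m[290:]=0
m=cv2.morphologyEx(m,cv2.MORPH_OPEN,np.ones((3,3)))
cs,_=cv2.findContours(m,0,1)
for k in cs:
    if cv2.contourArea(k)<100: continue
    (u,v),wh,a=cv2.minAreaRect(k); mz=np.zeros_like(m);cv2.drawContours(mz,[k],-1,1,-1)
    print(np.round((u,v),1),np.round(wh,1),round(a,1),p2w(c,u,v,.112).round(4),'z',np.nanmedian(P[...,2][mz>0]).round(4))
a=cv2.resize(im[130:280,260:500],None,fx=3.3,fy=3.3,interpolation=cv2.INTER_CUBIC);cv2.imwrite('pics/topc.png',a)
E
```

```text
[291.2 241.2] [38.4 41.2] 51.3 [0.4878 0.1172 0.112 ] z 0.1126
[387.4 251.4] [41.9 39. ] 50.7 [ 0.4687 -0.1118  0.112 ] z 0.1128
[396.9 156. ] [39.4 41.1] 51.3 [ 0.6976 -0.131   0.112 ] z 0.1126
```

View pics/topc.png

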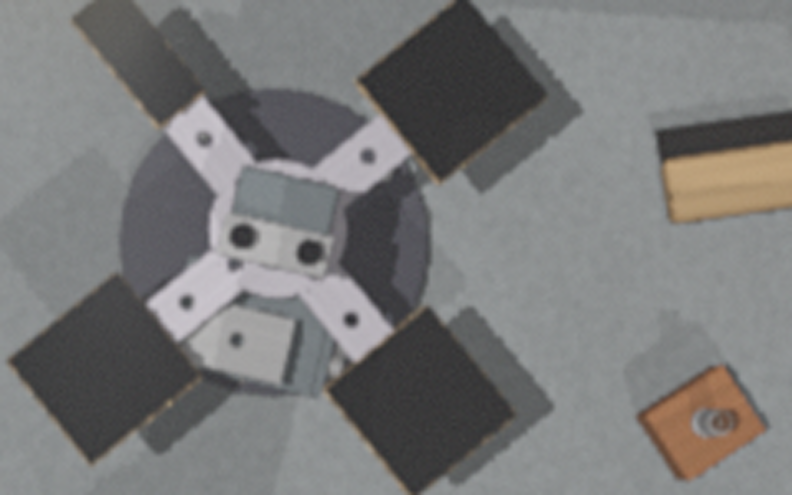

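```bash
python3 - <<'E'
from h import *
c=dict(np.load('top0.npz'));P=cloud(c)
f=lambda x,y,z:p2w(c,x/3.3+260-.35,y/3.3+130-.35,z)
H=[f(204,138,.1),f(368,155,.1),f(351,319,.1),f(186,302,.1)]
for h in H:print(h.round(4))
A=np.mean(H,0);print('axis',A.round(4))
for h in H:d=h-A;print(np.hypot(*d[:2]).round(4),np.degrees(np.arctan2(d[1],d[0])).round(1))
b=f(237,340,.086);d=b-A;print('bush',b.round(4),np.hypot(*d[:2]),np.degrees(np.arctan2(d[1],d[0])))
for lo,hi,n in((.157,.178,'head'),(.06,.094,'bracket')):
    m=(P[...,2]>lo)&(P[...,2]<hi)&(np.hypot(P[...,0]-A[0],P[...,1]-A[1])<(.07 if n=='head' else .135))
    q=P[m][:,:2];print(n,len(q),cv2.minAreaRect((q*1000).astype(np.float32)))
pin=f(727,422,.084);print('pin top',pin, 'rest',)
m=(abs(P[...,2]-.04)<.006)&(np.hypot(P[...,0]-pin[0],P[...,1]-pin[1])<.06)
print('rest',cv2.minAreaRect((P[m][:,:2]*1000).astype(np.float32)))
m=(P[...,2]>.066)&(np.hypot(P[...,0]-pin[0],P[...,1]-pin[1])<.04);print('pintop pts',np.nanmedian(P[m],0),m.sum())
E
```

```text
[0.6582 0.0491 0.1   ]
[ 0.6484 -0.071   0.1   ]
[ 0.5281 -0.0608  0.1   ]
[0.5378 0.0595 0.1   ]
axis [ 0.5931 -0.0058  0.1   ]
0.0851 40.1
0.0855 -49.7
0.0852 -139.8
0.0856 130.3
bush [0.5117 0.0216 0.086 ] 0.08593579263195573 161.38667955000207
head 295 ((574.5742797851562, -2.162334442138672), (76.52529907226562, 29.477975845336914), 77.61331176757812)
bracket 1071 ((568.9693603515625, -9.312980651855469), (170.32177734375, 194.88858032226562), 89.11708068847656)
pin top [ 0.45933457 -0.3397962   0.084     ] rest
rest ((458.5711975097656, -334.6261291503906), (60.37712478637695, 71.58026123046875), 34.9402961730957)
pintop pts [ 0.4579875  -0.32863352  0.08230919] 33
```

```bash
cat > go.py <<'E'
# work out tool-axis units to a world target: python3 go.py x y z toolx_angle_deg
import sys,numpy as np
from cell import sense
s=sense();R=np.array(s['tool_rot']);p=np.array(s['eef_pos'])
x,y,z,a=map(float,sys.argv[1:5])
d=R.T@(np.array([x,y,z])-p)/.04
a0=np.degrees(np.arctan2(R[1,0],R[0,0]));w=(a-a0+180)%360-180
print('t',round(s['time'],2),'pos',p.round(4),'ang',a0.round(1),'F',np.round(s['wrist_force'],1),'xyz',d.round(2),'yaw',round(-w/6,2),'j7',round(s['qpos'][6],2))
E
python3 -m jog '[{"xyz":[17.1,-10.34,0],"yaw":-2.2},{"xyz":[17.1,-10.34,0],"yaw":-2.2},{"xyz":[17.1,-10.34,0],"yaw":-2.2},{"xyz":[17.1,-10.34,0],"yaw":-2.2},{"xyz":[17.1,-10.34,0],"yaw":-2.2},{"xyz":[17.1,-10.34,0],"yaw":-2.2},{"xyz":[17.1,-10.34,0],"yaw":-2.2},{"xyz":[17.1,-10.34,0],"yaw":-2.2},{"xyz":[17.1,-10.34,0],"yaw":-2.2},{"xyz":[17.1,-10.34,0],"yaw":-2.2},{"xyz":[17.1,-10.34,0],"yaw":-2.2},{"xyz":[17.1,-10.34,0],"yaw":-2.2}]' 66
python3 go.py .7168 .0988 .252 40.2
```

```text
time: 1.1
eef_pos: [0.5589, -0.154, 0.2531]
tool_rot: [[0.766, 0.643, -0.001], [0.643, -0.766, -0.0], [-0.0, -0.0, -1.0]]
wrist_force: [1.1, -0.3, -0.2]
opening: 0.775
t 1.1 pos [ 0.5589 -0.154   0.2531] ang 40.0 F [ 1.1 -0.3 -0.2] xyz [ 7.09 -2.3   0.02] yaw -0.03 j7 -0.75
```

```bash
python3 -m jog '[{"xyz":[7.1,-2.3,0],"yaw":0},{"xyz":[7.1,-2.3,0],"yaw":0},{"xyz":[7.1,-2.3,0],"yaw":0},{"xyz":[7.1,-2.3,0],"yaw":0},{"xyz":[7.1,-2.3,0],"yaw":0},{"xyz":[7.1,-2.3,0],"yaw":0},{"xyz":[7.1,-2.3,0],"yaw":0},{"xyz":[7.1,-2.3,0],"yaw":0},{"xyz":[7.1,-2.3,0],"yaw":0},{"xyz":[7.1,-2.3,0],"yaw":0}]' >/dev/null
python3 go.py .7168 .0988 .10 40.2
python3 - <<'E'
from cell import capture;import cv2
cv2.imwrite('pics/w1.png',capture('wrist')['image'])
E
```

```text
t 1.93 pos [0.7162 0.0972 0.2521] ang 40.1 F [-1.1 -1.6  0.7] xyz [ 0.05 -0.02  3.8 ] yaw -0.02 j7 -1.18
```

View pics/w1.png

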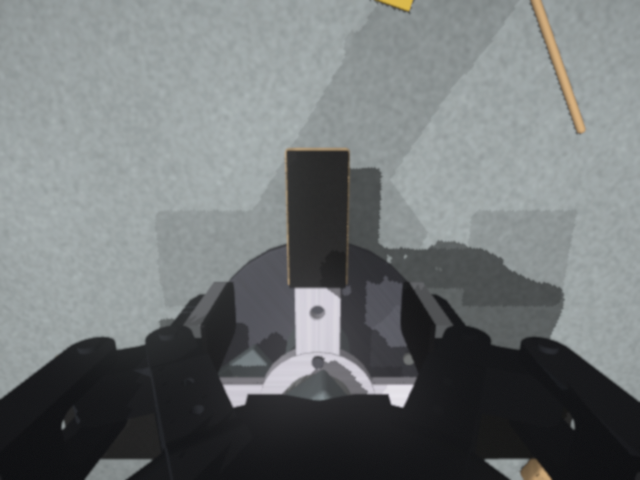

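```bash
python3 -m jog '[{"xyz":[0,0,1],"yaw":0},{"xyz":[0,0,2],"yaw":0},{"xyz":[0,0,2.8],"yaw":0},{"xyz":[0,0,3.4],"yaw":0},{"xyz":[0,0,3.8],"yaw":0},{"xyz":[0,0,3.8],"yaw":0}]' | grep force
python3 -m jog '[{"xyz":[0,-0.21,0],"yaw":-0.5},{"xyz":[-0.02,-0.42,0],"yaw":-1},{"xyz":[-0.05,-0.63,0],"yaw":-1.5},{"xyz":[-0.09,-0.84,0],"yaw":-2},{"xyz":[-0.14,-1.05,0],"yaw":-2.5},{"xyz":[-0.2,-1.25,0],"yaw":-3},{"xyz":[-0.27,-1.45,0],"yaw":-3.5},{"xyz":[-0.35,-1.65,0],"yaw":-4},{"xyz":[-0.44,-1.84,0],"yaw":-4.5},{"xyz":[-0.54,-2.03,0],"yaw":-5},{"xyz":[-0.65,-2.21,0],"yaw":-5.5},{"xyz":[-0.77,-2.38,0],"yaw":-6}]' | grep force
python3 go.py .6317 .1516 .10 76.2
```

```text
wrist_force: [-0.6, -0.6, -0.3]
wrist_force: [0.9, 0.2, -0.8]
t 3.48 pos [0.6332 0.1497 0.1039] ang 76.1 F [ 0.9  0.2 -0.8] xyz [ 0.04 -0.05  0.1 ] yaw -0.01 j7 -0.8
```

```bash
for i in 1 2; do python3 -m jog '[{"xyz":[0,-0.21,0],"yaw":-0.5},{"xyz":[-0.02,-0.42,0],"yaw":-1},{"xyz":[-0.05,-0.63,0],"yaw":-1.5},{"xyz":[-0.09,-0.84,0],"yaw":-2},{"xyz":[-0.14,-1.05,0],"yaw":-2.5},{"xyz":[-0.2,-1.25,0],"yaw":-3},{"xyz":[-0.27,-1.45,0],"yaw":-3.5},{"xyz":[-0.35,-1.65,0],"yaw":-4},{"xyz":[-0.44,-1.84,0],"yaw":-4.5},{"xyz":[-0.54,-2.03,0],"yaw":-5},{"xyz":[-0.65,-2.21,0],"yaw":-5.5},{"xyz":[-0.77,-2.38,0],"yaw":-6}]' | grep force; done
python3 go.py .4366 .0364 .10 165
python3 - <<'E'
from h import *
from cell import capture
c=capture('top');cv2.imwrite('pics/t2.png',cv2.resize(c['image'][130:330,230:480],None,fx=3,fy=3,interpolation=cv2.INTER_CUBIC))
P=cloud(c);A=np.array([.5931,-.0058]);g=c['image'].max(2)
m=((abs(P[...,2]-.112)<.012)&(g<75)&(np.hypot(P[...,0]-A[0],P[...,1]-A[1])<.23)).astype(np.uint8)
m=cv2.morphologyEx(m,cv2.MORPH_OPEN,np.ones((3,3)))
for k in cv2.findContours(m,0,1)[0]:
    if cv2.contourArea(k)<200: continue
    (u,v),wh,a=cv2.minAreaRect(k);d=p2w(c,u,v,.112)[:2]-A;print(np.round(wh),round(np.hypot(*d),4),np.degrees(np.arctan2(d[1],d[0])).round(2))
E
```

```text
wrist_force: [0.7, -0.1, -0.1]
wrist_force: [0.7, 1.2, 0.8]
t 5.48 pos [0.457  0.0781 0.1033] ang 148.1 F [0.7 1.2 0.8] xyz [-0.12 -1.15  0.08] yaw -2.81 j7 0.25
[43. 40.] 0.1625 -124.58
[39. 41.] 0.1632 -34.87
```

View pics/t2.png

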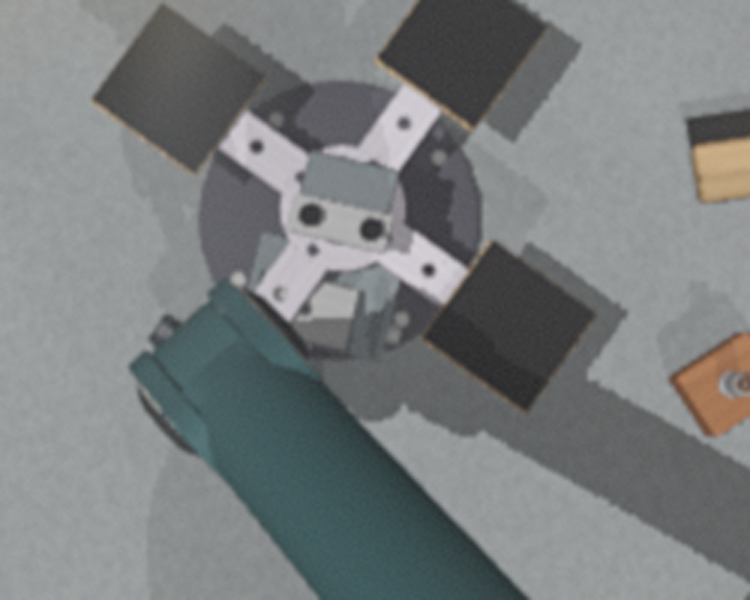

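```bash
python3 -m jog '[{"xyz":[0,-0.17,0],"yaw":-0.4},{"xyz":[-0.01,-0.34,0],"yaw":-0.8},{"xyz":[-0.03,-0.51,0],"yaw":-1.2},{"xyz":[-0.06,-0.68,0],"yaw":-1.6},{"xyz":[-0.09,-0.84,0],"yaw":-2},{"xyz":[-0.12,-0.98,0],"yaw":-2.33},{"xyz":[-0.15,-1.1,0],"yaw":-2.63},{"xyz":[-0.18,-1.2,0],"yaw":-2.87},{"xyz":[-0.2,-1.27,0],"yaw":-3.05},{"xyz":[-0.22,-1.33,0],"yaw":-3.18},{"xyz":[-0.23,-1.36,0],"yaw":-3.27},{"xyz":[-0.24,-1.37,0],"yaw":-3.3}]' | grep force
python3 -m jog '[{"xyz":[0,0,0],"yaw":0},{"xyz":[0,0,0],"yaw":0},{"xyz":[0,0,0],"yaw":0}]' | grep force
cat > ang.py <<'E'
from h import *
from cell import capture
c=capture('top')
P=cloud(c);A=np.array([.5931,-.0058]);g=c['image'].max(2)
m=((abs(P[...,2]-.112)<.012)&(g<75)&(np.hypot(P[...,0]-A[0],P[...,1]-A[1])<.23)).astype(np.uint8)
m=cv2.morphologyEx(m,cv2.MORPH_OPEN,np.ones((3,3)))
for k in cv2.findContours(m,0,1)[0]:
    if cv2.contourArea(k)<200: continue
    (u,v),wh,a=cv2.minAreaRect(k);d=p2w(c,u,v,.112)[:2]-A;print(np.round(wh),round(np.hypot(*d),4),np.degrees(np.arctan2(d[1],d[0])).round(2))
E
python3 go.py .4366 .0364 .20 168;python3 ang.py
```

```text
wrist_force: [0.5, 0.4, 0.1]
wrist_force: [-0.4, -0.6, -0.1]
t 6.78 pos [0.4344 0.0277 0.1012] ang 167.9 F [-0.4 -0.6 -0.1] xyz [-0.01  0.22 -2.47] yaw -0.02 j7 0.64
[42. 39.] 0.1634 -104.52
[39. 40.] 0.1617 -15.12
```

```bash
python3 -m jog '[{"xyz":[0,0.1,0],"yaw":0},{"xyz":[0,0.18,0],"yaw":0},{"xyz":[0,0.2,-0.5],"yaw":0},{"xyz":[0,0.2,-1.2],"yaw":0},{"xyz":[0,0.2,-2],"yaw":0},{"xyz":[0,0.2,-2.6],"yaw":0},{"xyz":[0,0.2,-2.6],"yaw":0}]' 66| grep force
python3 ang.py; python3 go.py .4586 -.336 .20 161.5
```

```text
wrist_force: [1.4, 0.1, -0.5]
[41. 40.] 0.1638 -104.65
[39. 40.] 0.1621 -15.18
t 7.47 pos [0.4377 0.0359 0.2072] ang 167.8 F [ 0.9 -0.2 -0.1] xyz [-2.47 -8.98  0.19] yaw 1.06 j7 0.83
```

```bash
python3 -m jog '[{"xyz":[-2.47,-8.98,0.19],"yaw":1.06},{"xyz":[-2.47,-8.98,0.19],"yaw":1.06},{"xyz":[-2.47,-8.98,0.19],"yaw":1.06},{"xyz":[-2.47,-8.98,0.19],"yaw":1.06},{"xyz":[-2.47,-8.98,0.19],"yaw":1.06},{"xyz":[-2.47,-8.98,0.19],"yaw":1.06},{"xyz":[-2.47,-8.98,0.19],"yaw":1.06},{"xyz":[-2.47,-8.98,0.19],"yaw":1.06},{"xyz":[-2.47,-8.98,0.19],"yaw":1.06},{"xyz":[-2.47,-8.98,0.19],"yaw":1.06},{"xyz":[-2.47,-8.98,0.19],"yaw":1.06},{"xyz":[-2.47,-8.98,0.19],"yaw":1.06}]' | grep force
python3 -m jog '[{"xyz":[0,0,0],"yaw":0},{"xyz":[0,0,0],"yaw":0}]' | grep force
python3 go.py .4586 -.336 .073 161.5
python3 - <<'E'
from h import *
from cell import capture
c=capture('wrist');np.savez('w3.npz',**c);cv2.imwrite('pics/w3.png',c['image'])
print(c['origin'],w2p(c,[.4586,-.336,.04]),w2p(c,[.4586,-.336,.084]))
P=cloud(c);m=(abs(P[...,2]-.083)<.006)&(np.hypot(P[...,0]-.4586,P[...,1]+.336)<.03)
print(m.sum(),cv2.minEnclosingCircle((P[m][:,:2]*1000).astype(np.float32)),P[m].mean(0))
E
```

```text
wrist_force: [0.4, 0.6, 0.1]
wrist_force: [-0.6, 0.2, 0.1]
t 8.63 pos [ 0.4575 -0.3347  0.1975] ang 161.7 F [-0.6  0.2  0.1] xyz [-0.04 -0.02  3.11] yaw 0.03 j7 1.4
[ 0.39580796 -0.31334911  0.31760472] (np.float64(315.8749568823863), np.float64(223.87292754519822)) (np.float64(315.4736697786576), np.float64(239.64601282262856))
257 ((460.1555480957031, -333.246826171875), 9.59760856628418) [ 0.4578264  -0.33255556  0.08194704]
```

View pics/w3.png

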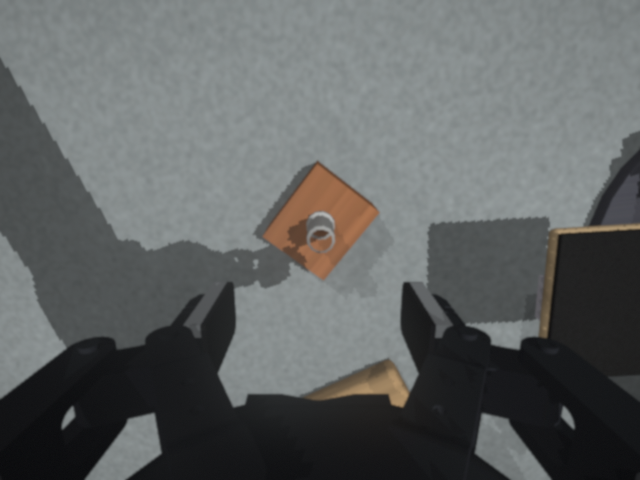

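```bash
python3 -m jog '[{"xyz":[-0.04,0,0.9],"yaw":0},{"xyz":[-0.04,0,1.7],"yaw":0},{"xyz":[-0.04,0,2.4],"yaw":0},{"xyz":[-0.04,0,2.9],"yaw":0},{"xyz":[-0.04,0,3.11],"yaw":0},{"xyz":[-0.04,0,3.11],"yaw":0},{"xyz":[-0.04,0,3.11],"yaw":0}]' 60
python3 -m jog '[{"xyz":[0,0,0],"yaw":0},{"xyz":[0,0,0],"yaw":0},{"xyz":[0,0,0],"yaw":0},{"xyz":[0,0,0],"yaw":0},{"xyz":[0,0,0],"yaw":0},{"xyz":[0,0,0],"yaw":0},{"xyz":[0,0,0],"yaw":0},{"xyz":[0,0,0],"yaw":0}]' 0 40 
python3 go.py .4586 -.336 .073 161.5
```

```text
time: 9.27
eef_pos: [0.4594, -0.3366, 0.074]
tool_rot: [[-0.949, 0.316, 0.001], [0.316, 0.949, -0.0], [-0.001, 0.0, -1.0]]
wrist_force: [-0.4, 0.0, 0.9]
opening: 0.708
time: 9.93
eef_pos: [0.4599, -0.3363, 0.0746]
tool_rot: [[-0.949, 0.317, 0.002], [0.317, 0.949, -0.0], [-0.002, 0.001, -1.0]]
wrist_force: [-0.1, 3.1, 6.6]
opening: 0.207
t 9.93 pos [ 0.4599 -0.3363  0.0746] ang 161.5 F [-0.1  3.1  6.6] xyz [ 0.03 -0.    0.04] yaw 0.01 j7 1.28
```

```bash
python3 -m jog '[{"xyz":[0,0,-0.2],"yaw":0},{"xyz":[0,0,-0.6],"yaw":0},{"xyz":[0,0,-1.1],"yaw":0},{"xyz":[0,0,-1.7],"yaw":0},{"xyz":[0,0,-2.4],"yaw":0},{"xyz":[0,0,-3.1],"yaw":0},{"xyz":[0,0,-3.6],"yaw":0},{"xyz":[0,0,-3.7],"yaw":0},{"xyz":[0,0,-3.7],"yaw":0},{"xyz":[0,0,-3.7],"yaw":0}]'
python3 - <<'E'
from h import *
from cell import capture
c=capture('scene');np.savez('s4.npz',**c)
u,v=map(int,w2p(c,[.459,-.335,.19]));print(u,v)
cv2.imwrite('pics/s4.png',cv2.resize(c['image'][v-60:v+60,u-80:u+80],None,fx=5,fy=5,interpolation=cv2.INTER_CUBIC))
E
python3 ang.py
```

```text
time: 10.77
eef_pos: [0.4578, -0.3374, 0.2206]
tool_rot: [[-0.948, 0.318, -0.001], [0.318, 0.948, -0.0], [0.001, -0.001, -1.0]]
wrist_force: [0.5, -0.8, -1.9]
opening: 0.205
272 132
[17. 41.] 0.1619 165.9
[42. 40.] 0.1635 -104.4
[35. 18.] 0.1964 77.3
[39. 41.] 0.1621 -15.41
```

View pics/s4.png

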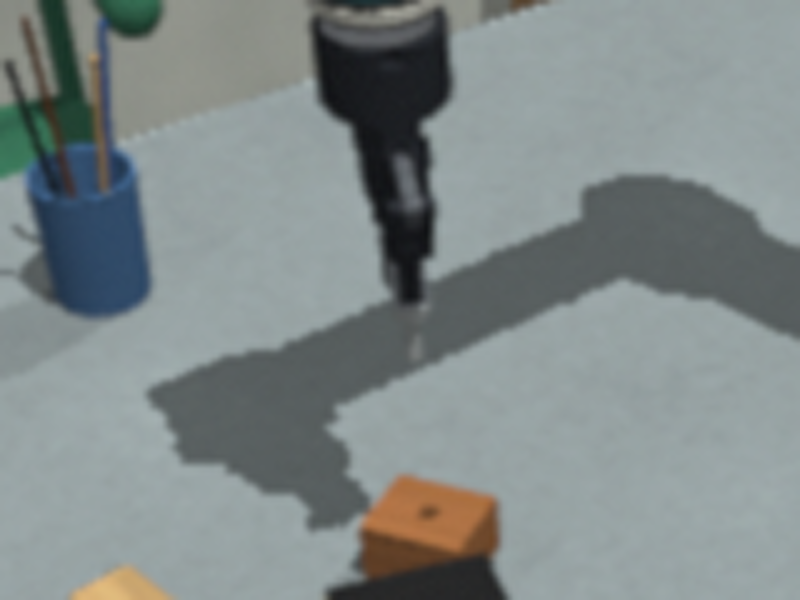

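```bash
python3 - <<'E'
from h import *
from cell import capture
c=dict(np.load('s4.npz'));print('tip',p2w(c,275,144,.154))
c=capture('top');A=[.5931,-.0058]
# narrow hole: dark centroid near the expected place
u0,v0=w2p(c,[.5109,.0158,.1]);print(u0,v0)
g=c['image'].max(2).astype(float);ui,vi=int(round(u0)),int(round(v0));print(g[vi-5:vi+6,ui-6:ui+7].astype(int))
E
python3 go.py .5109 .0158 .2206 162
```

```text
tip [ 0.45863705 -0.3282857   0.154     ]
333.9845484223911 232.74809180866754
[[195 203 204 202 201 201 202 202 201 202 203 204 202]
 [199 205 202 202 202 201 199 199 203 203 205 203 202]
 [201 204 202 201 195 184 179 185 195 203 204 202 202]
 [203 203 202 197 170 135 132 156 181 199 205 203 203]
 [205 203 201 190 140  92 113 152 168 194 203 203 201]
 [204 202 201 188 132  86 119 160 172 194 201 202 203]
 [205 202 200 194 153 111 126 163 182 198 202 203 202]
 [203 201 201 199 183 155 154 174 192 201 203 202 201]
 [202 200 201 202 199 191 187 192 201 204 203 203 194]
 [198 200 202 202 201 201 201 201 205 202 202 201 186]
 [193 198 202 201 200 202 201 204 205 203 203 198 176]]
t 10.92 pos [ 0.4578 -0.3368  0.2198] ang 161.5 F [-0.3  0.  -0.4] xyz [ 1.54  8.78 -0.01] yaw -0.09 j7 1.42
```

```bash
python3 -m jog '[{"xyz":[0.1,0.5,0],"yaw":0},{"xyz":[0.24,1.4,0],"yaw":0},{"xyz":[0.4,2.3,0],"yaw":0},{"xyz":[0.56,3.2,0],"yaw":0},{"xyz":[0.72,4.1,0],"yaw":0},{"xyz":[0.88,5,0],"yaw":0},{"xyz":[1.04,5.9,0],"yaw":0},{"xyz":[1.2,6.8,0],"yaw":0},{"xyz":[1.35,7.7,0],"yaw":0},{"xyz":[1.47,8.4,0],"yaw":0},{"xyz":[1.54,8.78,0],"yaw":0},{"xyz":[1.54,8.78,0],"yaw":0}]'|grep force
python3 -m jog '[{"xyz":[0,0,0.3],"yaw":0},{"xyz":[0,0,0.6],"yaw":0},{"xyz":[0,0,0.85],"yaw":0},{"xyz":[0,0,0.85],"yaw":0},{"xyz":[0,0,0.85],"yaw":0}]'|grep force
python3 go.py .5109 .0158 .1866 162
python3 - <<'E'
from h import *
from cell import capture
c=capture('wrist');np.savez('w5.npz',**c)
print(w2p(c,[.5109,.0158,.1]),w2p(c,[.5109,.0158,.12]))
cv2.imwrite('pics/w5.png',cv2.resize(c['image'][150:350,190:450],None,fx=3,fy=3,interpolation=cv2.INTER_CUBIC))
E
```

```text
wrist_force: [-0.4, 0.8, -0.8]
wrist_force: [1.3, 0.1, -1.3]
t 12.33 pos [0.511  0.0145 0.1859] ang 161.4 F [ 1.3  0.1 -1.3] xyz [ 0.01  0.03 -0.02] yaw -0.1 j7 0.72
(np.float64(318.88459796872877), np.float64(249.74863739198378)) (np.float64(318.9255622934094), np.float64(261.08498031728965))
```

View pics/w5.png

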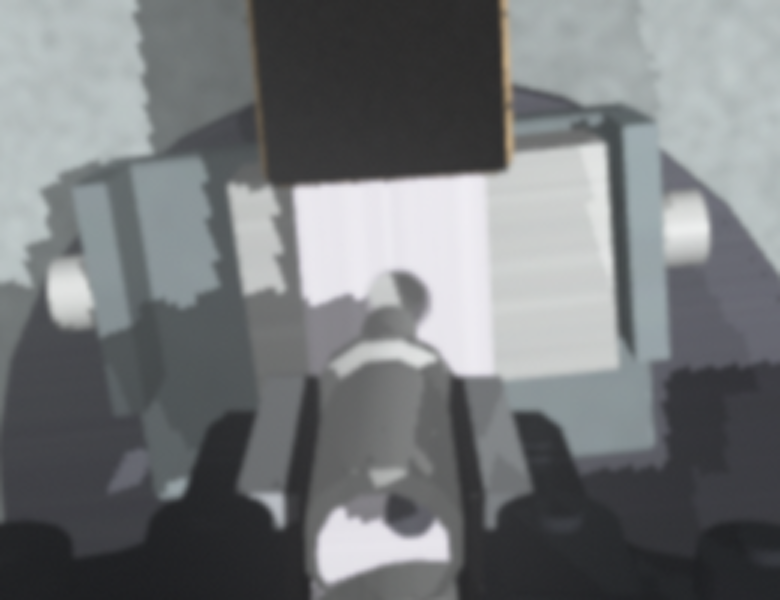

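```bash
python3 - <<'E'
from h import *
c=dict(np.load('w5.npz'));P=cloud(c);R=c['rotation'];print(np.round(R,3).tolist(),c['origin'],c['fx'])
# tool frame coordinates rel TCP
a=np.radians(161.4);T=np.array([.511,.0145]);ex=np.array([np.cos(a),np.sin(a)]);ey=np.array([np.sin(a),-np.cos(a)])
f=lambda p:np.round([(p[:2]-T)@ex*1e3,(p[:2]-T)@ey*1e3,p[2]*1e3],1)
for r in range(232,330,4):print(r,[tuple(f(P[r,u])) for u in (314,319,324)])
u,v=190+402/3,150+298/3;print('hole',f(p2w(c,u,v,.1)))
for u,v in((190+297/3,150+190/3),(190+487/3,150+190/3),(190+382/3,150+178/3)):print(f(p2w(c,u,v,.1)))
E
```

```text
[[0.319, 0.916, 0.242], [0.948, -0.308, -0.083], [-0.002, 0.256, -0.967]] [0.44967216 0.0361181  0.30614067] 372.46699225825256
232 [(np.float64(11.1), np.float64(-1.6), np.float64(99.8)), (np.float64(11.0), np.float64(1.3), np.float64(99.4)), (np.float64(10.9), np.float64(4.1), np.float64(99.1))]
236 [(np.float64(8.6), np.float64(-1.6), np.float64(99.6)), (np.float64(8.7), np.float64(1.3), np.float64(99.8)), (np.float64(8.7), np.float64(4.1), np.float64(99.8))]
240 [(np.float64(6.3), np.float64(-1.6), np.float64(99.7)), (np.float64(nan), np.float64(nan), np.float64(nan)), (np.float64(6.2), np.float64(4.1), np.float64(99.4))]
244 [(np.float64(-0.1), np.float64(-1.8), np.float64(86.4)), (np.float64(-0.3), np.float64(1.3), np.float64(85.7)), (np.float64(-3.1), np.float64(4.5), np.float64(76.2))]
248 [(np.float64(-2.6), np.float64(-1.8), np.float64(86.4)), (np.float64(-3.1), np.float64(1.3), np.float64(84.9)), (np.float64(-3.1), np.float64(4.4), np.float64(84.9))]
252 [(np.float64(-4.2), np.float64(-1.8), np.float64(89.4)), (np.float64(5.6), np.float64(1.2), np.float64(120.3)), (np.floa
[... 2715 characters left out ...]
64(1.3), np.float64(101.6)), (np.float64(-39.3), np.float64(4.3), np.float64(104.6))]
320 [(np.float64(-43.9), np.float64(-1.7), np.float64(100.9)), (np.float64(-42.1), np.float64(1.3), np.float64(104.3)), (np.float64(-42.1), np.float64(4.3), np.float64(104.2))]
324 [(np.float64(-47.1), np.float64(-1.8), np.float64(99.9)), (np.float64(-44.4), np.float64(1.3), np.float64(104.8)), (np.float64(-45.0), np.float64(4.3), np.float64(103.7))]
328 [(np.float64(-49.4), np.float64(-1.8), np.float64(100.7)), (np.float64(-49.5), np.float64(1.3), np.float64(100.5)), (np.float64(-48.0), np.float64(4.3), np.float64(103.1))]
hole [  0.8   4.2 100. ]
[ 22.  -15.7 100. ]
[ 22.   20.1 100. ]
[ 24.3   0.3 100. ]
```

```bash
python3 -m jog '[{"xyz":[0.01,0.06,0],"yaw":0},{"xyz":[0.01,0.06,0.1],"yaw":0},{"xyz":[0.01,0.06,0.2],"yaw":0},{"xyz":[0.01,0.06,0.3],"yaw":0},{"xyz":[0.01,0.06,0.37],"yaw":0},{"xyz":[0.01,0.06,0.42],"yaw":0},{"xyz":[0.01,0.06,0.46],"yaw":0},{"xyz":[0.01,0.06,0.5],"yaw":0},{"xyz":[0.01,0.06,0.52],"yaw":0},{"xyz":[0.01,0.06,0.54],"yaw":0},{"xyz":[0.01,0.06,0.54],"yaw":0}]'|grep force
python3 go.py .5117 .0216 .1526 161.4
python3 - <<'E'
from h import *
from cell import capture
c=capture('wrist')
cv2.imwrite('pics/w6.png',cv2.resize(c['image'][150:350,190:450],None,fx=3,fy=3,interpolation=cv2.INTER_CUBIC))
E
```

```text
wrist_force: [-1.5, -0.1, 3.2]
t 13.3 pos [0.5123 0.018  0.166 ] ang 161.5 F [-1.5 -0.1  3.2] xyz [0.04 0.08 0.34] yaw 0.02 j7 0.68
```

View pics/w6.png

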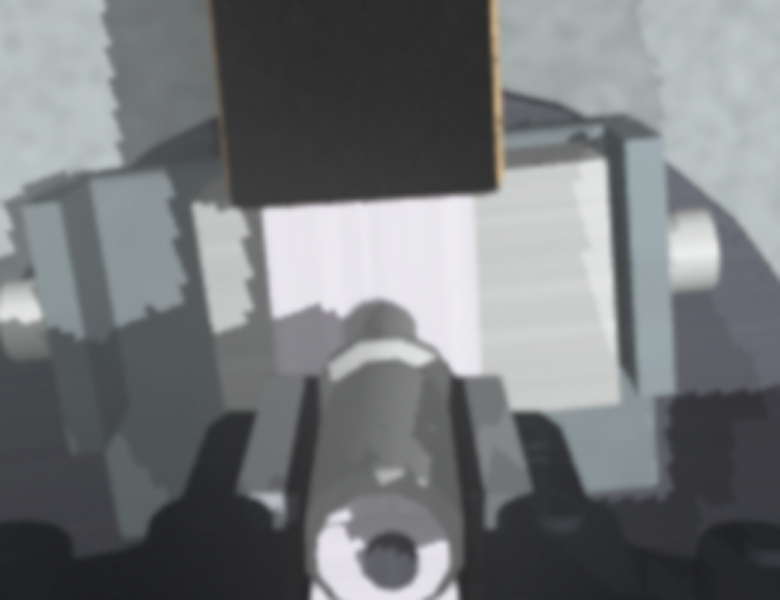

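```bash
python3 -m jog '[{"xyz":[0,0,-0.06],"yaw":0},{"xyz":[0.01,-0.045,-0.06],"yaw":0},{"xyz":[0.01,-0.045,-0.06],"yaw":0},{"xyz":[0.01,-0.045,-0.02],"yaw":0},{"xyz":[0.01,-0.045,0.0],"yaw":0},{"xyz":[0.01,-0.045,0.03],"yaw":0},{"xyz":[0.01,-0.045,0.06],"yaw":0},{"xyz":[0.01,-0.045,0.09],"yaw":0},{"xyz":[0.01,-0.045,0.09],"yaw":0},{"xyz":[0.01,-0.045,0.09],"yaw":0}]'|grep force
python3 go.py .5117 .0216 .1526 161.4
```

```text
wrist_force: [0.3, 0.3, -1.4]
t 14.18 pos [0.5112 0.0164 0.1619] ang 161.5 F [ 0.3  0.3 -1.4] xyz [0.03 0.13 0.23] yaw 0.02 j7 0.68
```

```bash
python3 -m jog '[{"xyz":[0,0,0.04],"yaw":0},{"xyz":[0,0,0.08],"yaw":0},{"xyz":[0,0,0.12],"yaw":0},{"xyz":[0,0,0.16],"yaw":0},{"xyz":[0,0,0.19],"yaw":0},{"xyz":[0,0,0.2],"yaw":0},{"xyz":[0,0,0.2],"yaw":0}]'|grep force
python3 go.py .5117 .0216 .1526 161.4
python3 -m jog '[{"xyz":[0,0,0.02],"yaw":0},{"xyz":[0,0,0.03],"yaw":0},{"xyz":[0,0,0.03],"yaw":0},{"xyz":[0,0,0.03],"yaw":0}]'|grep force
python3 go.py .5117 .0216 .1526 161.4
```

```text
wrist_force: [0.9, -0.0, -1.1]
t 14.77 pos [0.5112 0.0164 0.1539] ang 161.5 F [ 0.9 -0.  -1.1] xyz [0.03 0.13 0.03] yaw 0.02 j7 0.67
wrist_force: [0.9, -0.7, -1.2]
t 15.1 pos [0.5112 0.0164 0.1528] ang 161.5 F [ 0.9 -0.7 -1.2] xyz [0.03 0.13 0.01] yaw 0.02 j7 0.67
```

```bash
for i in 1 2; do python3 -m jog '[{"xyz":[0,0,0.015],"yaw":0},{"xyz":[0,0,0.025],"yaw":0},{"xyz":[0,0,0.025],"yaw":0},{"xyz":[0,0,0.025],"yaw":0}]'|grep force
python3 go.py .5117 .0216 .1526 161.4;done
```

```text
wrist_force: [-1.3, -0.5, 5.7]
t 15.43 pos [0.5114 0.0164 0.1524] ang 161.5 F [-1.3 -0.5  5.7] xyz [ 0.03  0.12 -0.  ] yaw 0.02 j7 0.67
wrist_force: [-3.1, -1.4, 13.6]
t 15.77 pos [0.5117 0.0165 0.1522] ang 161.5 F [-3.1 -1.4 13.6] xyz [ 0.04  0.12 -0.01] yaw 0.02 j7 0.67
```

```bash
python3 -m jog '[{"xyz":[0,0,-0.02],"yaw":0},{"xyz":[0,0.015,-0.02],"yaw":0},{"xyz":[0,0.03,-0.02],"yaw":0},{"xyz":[0,0.045,-0.02],"yaw":0},{"xyz":[0,0.06,-0.02],"yaw":0},{"xyz":[0,0.075,-0.02],"yaw":0},{"xyz":[0,0.075,-0.02],"yaw":0}]'|grep force
python3 go.py .5117 .0216 .1526 161.4
for i in 1 2; do python3 -m jog '[{"xyz":[0,0.012,0],"yaw":0},{"xyz":[0,0.025,0],"yaw":0},{"xyz":[0,0.025,0],"yaw":0}]'|grep force
python3 go.py .5117 .0216 .1526 161.4;done
```

```text
wrist_force: [-3.4, -6.1, 11.2]
t 16.35 pos [0.5119 0.0172 0.1523] ang 161.4 F [-3.4 -6.1 11.2] xyz [ 0.04  0.1  -0.01] yaw 0.01 j7 0.66
wrist_force: [-3.6, -6.7, 11.7]
t 16.6 pos [0.512  0.0174 0.1522] ang 161.4 F [-3.6 -6.7 11.7] xyz [ 0.04  0.1  -0.01] yaw 0.0 j7 0.66
wrist_force: [-2.1, -6.9, 9.0]
t 16.85 pos [0.5126 0.0185 0.1521] ang 161.4 F [-2.1 -6.9  9. ] xyz [ 0.05  0.07 -0.01] yaw 0.0 j7 0.66
```

```bash
python3 -m jog '[{"xyz":[0,0,-0.015],"yaw":0},{"xyz":[0,0.01,-0.015],"yaw":0},{"xyz":[0,0.02,-0.015],"yaw":0},{"xyz":[0,0.02,-0.015],"yaw":0}]'|grep force
python3 go.py .5117 .0216 .1526 161.4
for i in 1 2; do python3 -m jog '[{"xyz":[0,0.012,0],"yaw":0},{"xyz":[0,0.025,0],"yaw":0},{"xyz":[0,0.025,0],"yaw":0}]'|grep force
python3 go.py .5117 .0216 .1526 161.4;done
```

```text
wrist_force: [0.8, -1.4, -1.5]
t 17.18 pos [0.5134 0.022  0.1522] ang 161.5 F [ 0.8 -1.4 -1.5] xyz [ 0.04 -0.02 -0.01] yaw 0.01 j7 0.66
wrist_force: [1.0, -1.5, -1.4]
t 17.43 pos [0.5136 0.0233 0.1522] ang 161.5 F [ 1.  -1.5 -1.4] xyz [ 0.03 -0.06 -0.01] yaw 0.02 j7 0.66
wrist_force: [1.8, -1.5, -1.3]
t 17.68 pos [0.5138 0.0239 0.1522] ang 161.5 F [ 1.8 -1.5 -1.3] xyz [ 0.03 -0.07 -0.01] yaw 0.02 j7 0.65
```

```bash
for i in 1 2; do python3 -m jog '[{"xyz":[0,0,0.012],"yaw":0},{"xyz":[0,0,0.025],"yaw":0},{"xyz":[0,0,0.025],"yaw":0}]'|grep force
python3 go.py .5117 .0216 .1526 161.4;done
```

```text
wrist_force: [1.7, -1.5, 0.6]
t 17.93 pos [0.5136 0.0238 0.1512] ang 161.5 F [ 1.7 -1.5  0.6] xyz [ 0.03 -0.07 -0.03] yaw 0.02 j7 0.65
wrist_force: [0.8, -2.6, 0.0]
t 18.18 pos [0.5136 0.0237 0.1502] ang 161.5 F [ 0.8 -2.6  0. ] xyz [ 0.03 -0.07 -0.06] yaw 0.02 j7 0.65
```

```bash
python3 -m jog '[{"xyz":[0,-0.02,0],"yaw":0},{"xyz":[0,-0.02,0.025],"yaw":0},{"xyz":[0,-0.02,0.05],"yaw":0},{"xyz":[0,-0.02,0.075],"yaw":0},{"xyz":[0,-0.02,0.1],"yaw":0},{"xyz":[0,-0.02,0.1],"yaw":0}]'|grep force
python3 go.py .5117 .0216 .1346 161.4
python3 -m jog '[{"xyz":[0,0,0.03],"yaw":0},{"xyz":[0,0,0.06],"yaw":0},{"xyz":[0,0,0.09],"yaw":0},{"xyz":[0,0,0.12],"yaw":0},{"xyz":[0,0,0.12],"yaw":0}]'|grep force
python3 go.py .5117 .0216 .1346 161.4
```

```text
wrist_force: [2.3, -0.3, -1.2]
t 18.68 pos [0.5133 0.0233 0.146 ] ang 161.5 F [ 2.3 -0.3 -1.2] xyz [ 0.02 -0.05  0.29] yaw 0.02 j7 0.65
wrist_force: [1.2, 0.5, -1.5]
t 19.1 pos [0.5133 0.0231 0.1412] ang 161.5 F [ 1.2  0.5 -1.5] xyz [ 0.03 -0.05  0.16] yaw 0.02 j7 0.64
```

Going in freely; the lateral force is small. Continue to the collar in small steps.

```bash
python3 -m jog '[{"xyz":[0,0,0.03],"yaw":0},{"xyz":[0,0,0.06],"yaw":0},{"xyz":[0,0,0.09],"yaw":0},{"xyz":[0,0,0.11],"yaw":0},{"xyz":[0,0,0.11],"yaw":0}]'|grep force
python3 go.py .5117 .0216 .1346 161.4
for i in 1 2; do python3 -m jog '[{"xyz":[0,0,0.015],"yaw":0},{"xyz":[0,0,0.025],"yaw":0},{"xyz":[0,0,0.025],"yaw":0}]'|grep force
python3 go.py .5117 .0216 .1346 161.4;done
```

```text
wrist_force: [1.3, -0.0, -1.5]
t 19.52 pos [0.5133 0.023  0.1368] ang 161.5 F [ 1.3 -0.  -1.5] xyz [ 0.03 -0.05  0.06] yaw 0.02 j7 0.64
wrist_force: [0.9, -0.8, -1.0]
t 19.77 pos [0.5133 0.023  0.136 ] ang 161.5 F [ 0.9 -0.8 -1. ] xyz [ 0.03 -0.05  0.03] yaw 0.02 j7 0.64
wrist_force: [1.2, -0.1, -1.8]
t 20.02 pos [0.5133 0.0231 0.135 ] ang 161.5 F [ 1.2 -0.1 -1.8] xyz [ 0.03 -0.05  0.01] yaw 0.02 j7 0.63
```

```bash
python3 -m jog '[{"xyz":[0,0,0.015],"yaw":0},{"xyz":[0,0,0.015],"yaw":0},{"xyz":[0,0,0.015],"yaw":0}]'|grep force
python3 go.py .5117 .0216 .1346 161.4
python3 -m jog '[{"xyz":[0,0,0],"yaw":0},{"xyz":[0,0,0],"yaw":0},{"xyz":[0,0,0],"yaw":0},{"xyz":[0,0,0],"yaw":0},{"xyz":[0,0,0],"yaw":0},{"xyz":[0,0,0],"yaw":0}]' 55
python3 -m jog '[{"xyz":[0,0,-0.5],"yaw":0},{"xyz":[0,0,-1.2],"yaw":0},{"xyz":[0,0,-2],"yaw":0},{"xyz":[0,0,-2.5],"yaw":0},{"xyz":[0,0,-2.5],"yaw":0},{"xyz":[0,0,-2.5],"yaw":0}]'|grep force
python3 - <<'E'
from h import *
from cell import capture
c=capture('wrist');P=cloud(c)
cv2.imwrite('pics/w7.png',c['image'])
m=(P[...,2]>.135)&(P[...,2]<.16)&(np.hypot(P[...,0]-.5125,P[...,1]-.022)<.02)
print(m.sum(),np.median(P[m],0),np.percentile(P[m][:,2],[5,50,95]),cv2.minEnclosingCircle((P[m][:,:2]*1000).astype(np.float32)))
E
python3 go.py .5117 .0216 .1346 161.4
```

```text
wrist_force: [0.2, 0.3, 0.4]
t 20.27 pos [0.5134 0.0231 0.1345] ang 161.5 F [0.2 0.3 0.4] xyz [ 0.03 -0.05 -0.  ] yaw 0.02 j7 0.63
time: 20.77
eef_pos: [0.5134, 0.023, 0.1345]
tool_rot: [[-0.948, 0.317, -0.0], [0.317, 0.948, -0.0], [0.0, -0.0, -1.0]]
wrist_force: [0.6, -0.6, 0.3]
opening: 0.642
wrist_force: [-0.7, -0.1, -0.3]
337 [0.50815292 0.02533781 0.14211447] [0.13645643 0.14211447 0.14359862] ((512.8134765625, 23.94140625), 9.540512084960938)
t 21.32 pos [0.5132 0.0226 0.2342] ang 161.5 F [-0.4  0.4 -0.6] xyz [ 0.03 -0.03  2.49] yaw 0.01 j7 0.76
```

View pics/w7.png

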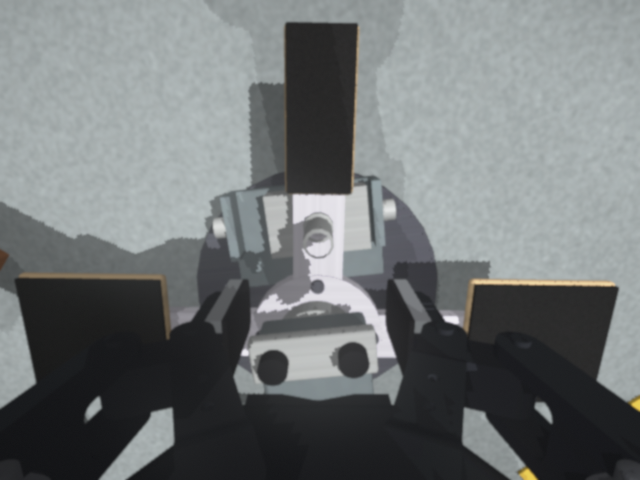

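```bash
python3 -m jog '[{"xyz":[0,0,0],"yaw":0},{"xyz":[0,0,0],"yaw":0},{"xyz":[0,0,0],"yaw":0},{"xyz":[0,0,0],"yaw":0}]'|grep force; python3 ang.py; python3 -c "
from cell import hand_in;print(hand_in())"
```

```text
wrist_force: [0.3, -0.0, 0.6]
[17. 33.] 0.1714 161.17
[43. 40.] 0.1624 -109.34
[39. 41.] 0.1621 -19.58
the job is handed in; nothing more can be done
None
```

The locking pin is home in the bush through the narrow platen's arm, released, and I handed the job in at about 22 s; no verdict was reported.

**Carousel:** I pushed it round about 125° with the open fingers either side of the narrow platen. It stopped at about 165.2°, roughly 3.6 mm from the index mark, while the pin was still in its rest.

**Pin:** I took it from the rest and put it through the arm's hole. The first try landed on the arm because the pin was nearly 2 mm off the hole. I lifted it and shifted it back. I then felt for the bush by swinging the arm with the pin resting on the block. The resting force briefly reached 13.6 N, firmer than I wanted but below the 25 N limit.

**Last checks:**
- **Pin height:** the top reads 143.6 mm against 144 mm expected when home. The wrist camera shows it upright with the collar on the arm.
- **Carousel angle:** the two clearly seen platens give 160.4° and 160.7°; the narrow platen, partly hidden by the arm, gives 161.2°. My earlier camera estimate of the bush was 161.4°. That puts the hole about 10 mm from the mark, within the 15 mm allowed.
- **Gripper:** it is clear, with the tool centre point (TCP) about 100 mm above where the pin was released.
- **Not checked:** I did not measure the jars and squeegee again at the end. No move went near them.

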